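# Fetch the brass core from the blue-lidded box

## Robot

A 6-joint arm with a two-finger parallel gripper is mounted at the origin on the work surface. World frame = base frame: x ahead of the robot, y to its left, z up, the work surface at z = 0. Lengths are in mm, angles in degrees, forces in N, time in s.
With the tool pointing down it reaches from about 350 to 850 mm from the base axis. Payload 8.1 kg.
Tool frame: the origin (TCP) lies midway between the tips of the shut fingers; the grasp point (between the pads) lies 19 mm behind it; z points along the fingers, y is the line along which they close (so a half turn about z gives the same grasp; the last joint's range is limited). The gripper opens to 85 mm and grips with 20 to 120 N. Pads are 22 mm wide; open, the fingers measure 114 mm over their backs; the gripper's body (76 mm by 85 mm) begins 54 mm behind the grasp point. The pads swing forward as they close: fully open they stand 13 mm farther back than shut.
Start: joints at [-68.377, 7.471, 85.268, -0, 87.261, -4.893], TCP at [267.893, -536.879, 231.292] pointing down, gripper open.
Joint ranges: [-169.43, 169.43], [-51.17, 129.36], [1.28, 143.12], [-76.62, 256.62], [0, 156.53], [-152.29, 152.29]. Speed limits (degrees/s): [136.94, 136.94, 159.86, 180, 180, 180].

## Interface

Orientations are given as [roll, pitch, yaw] about the fixed x, y, z axes, in that order (R = Rz(yaw) Ry(pitch) Rx(roll)).
In Python, from bench import sense, snapshot, order, finder gives the robot as it stands.
- The arm moves only by the tool send_rows, never from a script. Its argument "steps" is a list of rows, each a list of 2 entries, a list of its own where there are three numbers: the shift along the world's x, y, z in units of 30 mm (1.0 is 30 mm), then the turn, a rotation vector about the world's x, y, z in rad. In form: [[[dx, dy, dz], [wx, wy, wz]], ...]. A call has 1 to 10 rows; each row is the pose to reach, as a shift and turn from the pose commanded when the call began; what a row does not reach only later rows make up. A row lasts 1/8 s, in which the tool goes at most 62.5 mm and 10.7 degrees, less where a joint would pass 70% of its speed; a pose out of reach is approached as far as the arm can. A call with a gripper value outside its range is refused whole. "fingers" is the closure, from 0 (fully open) to 1 (shut), set as the call begins (left out, the last holds). The fingers move at their own pace and stop on an object; "squeeze" is the grip in N (left out, the last holds). Time passes only in rows, so rows that repeat a pose let the fingers close. It gives the time, the measured TCP pose, the force, the opening and the grip force at its end, in the units of the state.
- sense(): the state, without advancing time (a new reading comes with each control period).
- snapshot(name): name is "scene" or "top" or "wrist"; returns a dict with "img" (384x512x3 uint8, red, green, blue), "K" (3x3 intrinsics, pixels), "k1" (the pictures are not rectified: a ray, as slopes to the right and down, at radius r is drawn at 1 + k1 r^2 times it, then the intrinsics apply), "pose" (4x4, takes a point from camera to world coordinates). Camera axes: x right, y up, looking along -z (the intrinsics and any distortion apply to the point x, -y, -z); pixel columns grow to the right and rows downward; lengths in mm; the calibration is good to about 2 mm. A picture is of the moment at which its call begins. There is no depth.
- order.hand_in(): hands the job in; it is judged then, once.
Trained networks look in the newest picture that a camera, given by its name, has taken for a name from the list of things; names that differ only in an ending like _2 or _b are one class to them, and where a whole thing is asked for, a point or a joint stands for the part that bears it (a point fixed in the world has none). Each returns a list of dicts, best first, with "confidence" (0 to 1); they miss things now and then, are a little off and sometimes report something else, mostly with a low value. They report only what shows in the picture. A call takes as long as a camera call.
- finder.find_in(label, camera): "box" ([left, top, width, height] as shares, 0 to 1, of the picture: columns of its width, rows of its height, round what is visible of it).
- finder.trace(label, camera): "mask" (384x512 bool, what is visible of it) and "box" ([left, top, width, height] as shares, 0 to 1, of the picture: columns of its width, rows of its height, round what is visible of it).
- finder.pinpoint(label, camera): "at" ([column, row] as shares, 0 to 1, of the picture: columns of its width, rows of its height: a listed point, or the origin of a listed thing).
The state is a dict: "time": time; "joint_pos": joint angles; "qd": joint speeds; "joint_efforts": joint torques, N m; "tool_pos": TCP position; "tcp_rot": TCP orientation; "ft_force": force on the tool from outside, world axes, zero at the start; "wrist_torque": the same for the moment, N m; "finger_gap": finger opening in mm; "grip_force": force on a finger pad.
Only numpy, scipy, OpenCV 4.12 (cv2) and the standard library are available. Lean on these libraries where they do the work, as an engineer would, in place of code of your own. Each camera call takes 0.05 s, during which the arm holds its last target. There are 200 camera calls.

## Task

Lift the blue lid off its box by the black grip and lay it flat, grip up, in the middle of the grey mat. Then lift the brass core out of the open box and stand it upright inside the white ring on the round black polishing turntable, and let go of it. The box with the red lid is clipped shut and is not needed.

Things in the scene. Friction and masses are not known exactly. Their poses are not given: they have to be found in the camera images.
- blue_lid_grip (a point): (Sizes in mm.) Black bar, 60 (x) x 20 (y), rising 38 above the blue lid's middle. Point: on the bar's axis, 26 above the lid's top face, z up; 89 above the bench at the start, 43 with the lid on the mat. Loose lid, 0.2 kg: plate 170 (x) x 140 (y) x 8, under it a tongue 152 x 122 x 6 hanging loosely in the mouth of its box; at the start centred and square on the box.
- core_centre (a point): Brass core (mm), 0.15 kg, upright on the blue-lidded box's floor, hidden by the lid: flange 40 wide, 10 high, then a stem 24 wide; 40 high in all. Point: on its axis, 20 above its foot, z up. Box: fixed opaque grey steel, 170 x 140 (long as the lid), 55 high, walls and floor 5; the core is within 25 of its centre lengthwise, 15 across. A like steel core on the far bench is not wanted.
- mat_centre (a point): Centre of the top of the flat grey mat, 200 (x) x 170 (y) mm, 3 thick, fixed to the bench. Mat, turntable, blue-lidded box and a like box with a red lid (fixed, clipped shut, 101 high with its grip) stand in a row across the bench (along world y) in any order, centres 200 mm or more apart. Other objects lie beyond the row or out at its sides.
- ring_centre (a point): Centre of the flat white ring (76 inside, 84 mm outside diameter) painted on the round polishing turntable: black felt top, green rim, 170 mm in diameter, 28 mm high, does not turn. The point is on the felt, 28 mm above the bench.

How it is judged:
By the outcome, as a careful person would: the job done as asked, in the order asked, and still so for the second after the job is handed in, with the robot touching nothing.
It also fails if it takes over 64 s, if anything falls off the work surface, if the arm or the gripper's body presses on something with over 40 N, if the wrist force passes 120 N, or if a joint passes its speed limit or range.

## Working session

There is one attempt and no reset: what is moved stays moved. The work goes in short steps, Python scripts to look and compute and a tool call to move; the robot and the scene stay as the last step left them, time stands still between calls to the robot, and variables do not carry over. Pictures are saved under pics/ and viewed, at most 10 in all, crops included, and the job is handed in when it is done.

Besides the shell and the picture viewer there is one more tool, called after ">>>" in YAML: its name, and indented under it one key for each argument. send_rows: Moves the arm, as the interface text tells. Its arguments: {"type":"object","properties":{"steps":{"type":"array"},"fingers":{"type":"number"},"squeeze":{"type":"number"}},"required":["steps"]}

```bash
mkdir -p pics; cat > h.py <<'E'
import numpy as np,cv2
from bench import sense,snapshot,order,finder
def ray(s,uv):
    K=np.array(s["K"],float);P=np.array(s["pose"])
    d=np.array([(uv[0]-K[0,2])/K[0,0],(uv[1]-K[1,2])/K[1,1]]);x=d.copy()
    for _ in range(30): x=d/(1+s["k1"]*(x@x))
    v=P[:3,:3]@np.array([x[0],-x[1],-1]);return P[:3,3],v
def atz(s,uv,z):
    o,v=ray(s,uv);return o+v*(z-o[2])/v[2]
def proj(s,p):
    P=np.array(s["pose"]);K=np.array(s["K"],float)
    c=P[:3,:3].T@(np.array(p)-P[:3,3]);x=np.array([c[0],-c[1]])/-c[2]
    x=x*(1+s["k1"]*(x@x));return np.array([K[0,0]*x[0]+K[0,2],K[1,1]*x[1]+K[1,2]])
def save(s,n): cv2.imwrite("pics/"+n,s["img"][:,:,::-1])
E
python3 - <<'E'
from h import *
print(sense())
for c in["scene","top"]:
    s=snapshot(c);save(s,c+"0.png");print(c,np.round(s["pose"],2).tolist())
    for l,z in[("blue_lid_grip",89),("core_centre",20),("mat_centre",3),("ring_centre",28)]:
        for r in finder.pinpoint(l,c)[:3]:
            uv=np.array(r["at"])*[512,384];print(l,round(r["confidence"],2),uv.round(1),atz(s,uv,z).round(1))
E
```

```text
{'time': 0.0, 'joint_pos': array([-6.83773364e+01,  7.51439114e+00,  8.53305446e+01,  6.32201460e-04,
        8.72607302e+01, -4.89378987e+00]), 'qd': array([ 0.03987115, -0.0232333 , -0.07097219, -0.0840188 ,  0.04470668,
       -0.00753772]), 'joint_efforts': array([-4.23567553e-04, -5.69385481e+01, -5.00561678e+01, -2.22057529e-04,
        1.44871409e-02,  1.40848417e-05]), 'tool_pos': array([ 267.68540695, -536.36012852,  230.23977289]), 'tcp_rot': array([-1.79894773e+02, -9.64335664e-03,  2.65164139e+01]), 'ft_force': array([0.16969492, 0.2891378 , 0.38432852]), 'wrist_torque': array([ 0.02103831, -0.01027427,  0.01984139]), 'grip_force': 0.0, 'finger_gap': 84.98136598828357}
scene [[-0.59, -0.52, 0.61, 1204.39], [0.81, -0.36, 0.47, 501.85], [-0.02, 0.77, 0.64, 748.13], [0.0, 0.0, 0.0, 1.0]]
blue_lid_grip 0.8 [158.  141.1] [ 528.3 -344.2   89. ]
mat_centre 0.8 [222.2 196.2] [ 537.8 -109.3    3. ]
ring_centre 0.63 [396.6 255.7] [500.7 358.4  28. ]
top [[-0.01, 0.99, -0.11, 425.64], [-1.0, -0.01, 0.03, 13.6], [0.03, 0.11, 0.99, 1005.27], [0.0, 0.0, 0.0, 1.0]]
blue_lid_grip 0.73 [380.2 190. ] [ 530.3 -339.7   89. ]
mat_centre 0.94 [287.2 193.9] [ 532.2 -104.7    3. ]
ring_centre 0.68 [120.7 206.7] [499.7 352.6  28. ]
```

View pics/top0.png

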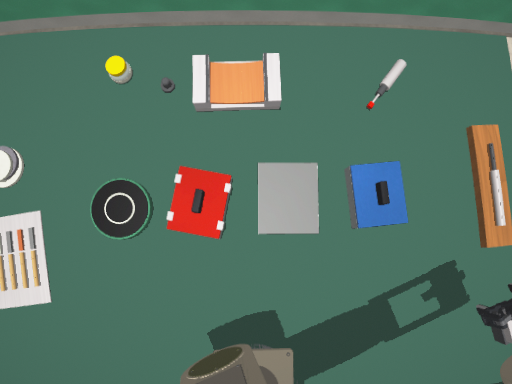

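View pics/scene0.png

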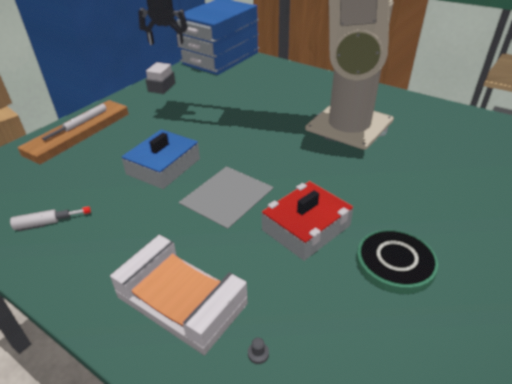

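The top view shows the blue lid around (378,195), the mat at (288,198), the red box at (200,203) and the ring at (120,208). Next I refine these with colour contours from both cameras.

```bash
cat >> h.py <<'E'
def blob(m,near,r=90):
    n,l,st,c=cv2.connectedComponentsWithStats(m.astype(np.uint8))
    k=[i for i in range(1,n) if st[i,4]>30]
    i=min(k,key=lambda i:np.hypot(*(c[i]-near)))
    return l==i
def rectfit(s,m,z):
    c=max(cv2.findContours(m.astype(np.uint8),cv2.RETR_EXTERNAL,cv2.CHAIN_APPROX_NONE)[0],key=cv2.contourArea)
    p=np.array([atz(s,q[0],z)[:2] for q in c],np.float32)
    return cv2.minAreaRect(p)
E
python3 - <<'E'
from h import *
for c in["scene","top"]:
    s=snapshot(c);im=s["img"].astype(int);R,G,B=im[...,0],im[...,1],im[...,2]
    b=(B>120)&(R<90)&(B-R>70)
    g=cv2.inRange(s["img"],(85,85,85),(160,160,160))>0; g&=(abs(R-G)<15)&(abs(G-B)<15)
    w=(R>170)&(G>170)&(B>170)
    print(c,"lid",rectfit(s,blob(b,proj(s,(530,-342,63))),63))
    print("mat",rectfit(s,blob(g,proj(s,(535,-107,3))),3))
    m=blob(w,proj(s,(500,355,28)))
    print("ring",rectfit(s,m,28), m.sum())
    for l,z in [("blue_lid_grip",82),("mat_centre",3)]:
        for r in finder.trace(l,c)[:1]:
            if r.get("mask") is not None:print(l,r["confidence"],r["mask"].sum(),rectfit(s,r["mask"],z))
E
```

```text
scene lid ((527.23828125, -343.3359680175781), (171.1491241455078, 142.9652557373047), 4.744805335998535)
mat ((525.0782470703125, -104.43278503417969), (172.5154571533203, 201.927734375), 89.2192153930664)
ring ((494.4019470214844, 390.10455322265625), (65.15998840332031, 18.499427795410156), 7.899339199066162) 43
blue_lid_grip 0.56 1771 ((550.368408203125, -318.89300537109375), (175.220458984375, 149.69161987304688), 4.731326580047607)
mat_centre 0.73 2935 ((524.4489135742188, -105.66597747802734), (173.15548706054688, 200.68519592285156), 89.21053314208984)
top lid ((523.8943481445312, -346.2645568847656), (168.9984588623047, 140.5003204345703), 4.876210689544678)
mat ((618.3997192382812, -132.2717742919922), (119.76351165771484, 2.888871669769287), 89.58521270751953)
ring ((496.3502197265625, 357.3759460449219), (83.7846450805664, 81.9337387084961), 89.60340881347656) 147
blue_lid_grip 0.97 3258 ((522.1240234375, -337.25762939453125), (167.81800842285156, 144.42721557617188), 4.216527938842773)
mat_centre 0.98 4247 ((521.4602661132812, -107.70619201660156), (175.49273681640625, 197.13539123535156), 89.57223510742188)
```

>>> send_rows:
  steps:
    - [[1.5, 1.1, -0.2], [0, 0, -0.07]]
    - [[3, 2.2, -0.3], [0, 0, -0.14]]
    - [[4.5, 3.3, -0.5], [0, 0, -0.21]]
    - [[6, 4.4, -0.7], [0, 0, -0.28]]
    - [[7.3, 5.4, -0.9], [0, 0, -0.34]]
    - [[8.2, 6.1, -1], [0, 0, -0.378]]
    - [[8.6, 6.4, -1], [0, 0, -0.378]]
    - [[8.6, 6.4, -1], [0, 0, -0.378]]
    - [[8.6, 6.4, -1], [0, 0, -0.378]]
  fingers: 0
  squeeze: 60

```text
time: 1.92
tool_pos: [525.1, -345.9, 201.5]
tcp_rot: [180.0, 0.0, 4.8]
ft_force: [-0.4, -0.0, -0.3]
finger_gap: 85.5
grip_force: 0.0
```

```bash
python3 - <<'E'
from h import *
s=snapshot("wrist");save(s,"w1.png");print(sense()["tool_pos"],sense()["tcp_rot"],s["pose"].round(2).tolist())
im=s["img"].astype(int);R,G,B=im[...,0],im[...,1],im[...,2]
b=(B>100)&(R<90)&(B-R>60)
print("lid",rectfit(s,blob(b,proj(s,(525,-345,63))),63))
for r in finder.pinpoint("blue_lid_grip","wrist")[:2]:
    uv=np.array(r["at"])*[512,384];print(r["confidence"],uv,atz(s,uv,89))
k=(R<60)&(G<60)&(B<60);m=blob(k,proj(s,(525,-345,101)));print("bar",m.sum(),rectfit(s,m,101))
E
```

```text
[ 524.96367741 -346.06576854  201.5495866 ] [1.79971522e+02 7.41732186e-03 4.79202440e+00] [[0.08, 0.95, 0.29, 600.27], [-1.0, 0.08, 0.03, -340.46], [0.0, -0.3, 0.96, 343.48], [0.0, 0.0, 0.0, 1.0]]
lid ((523.676513671875, -346.23052978515625), (168.8097381591797, 138.86134338378906), 4.8570709228515625)
0.62 [253.184  185.3184] [ 526.56813584 -346.06829861   89.        ]
bar 1765 ((527.0010375976562, -346.119384765625), (64.48539733886719, 19.507017135620117), 5.158554553985596)
```

View pics/w1.png

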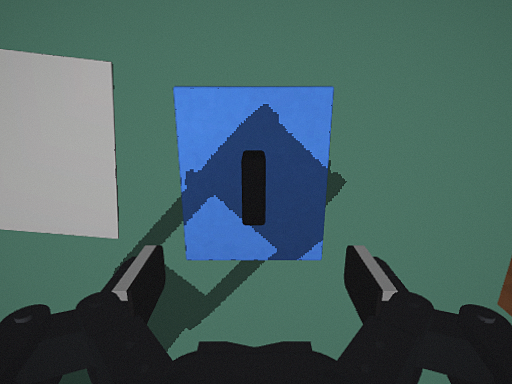

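The wrist picture shows the bar at (254,187) in the middle of the lid, which matches the measurement of (525,-346). Going down.

>>> send_rows:
  steps:
    - [[0, 0, -1], [0, 0, 0]]
    - [[0, 0, -2], [0, 0, 0]]
    - [[0, 0, -3], [0, 0, 0]]
    - [[0, 0, -3.7], [0, 0, 0]]
    - [[0, 0, -4.2], [0, 0, 0]]
    - [[0, 0, -4.45], [0, 0, 0]]
    - [[0, 0, -4.45], [0, 0, 0]]

```text
time: 2.9
tool_pos: [525.9, -345.0, 67.8]
tcp_rot: [-180.0, 0.0, 4.9]
ft_force: [0.1, -0.0, -0.3]
finger_gap: 85.3
grip_force: 0.0
```

>>> send_rows:
  steps:
    - [[0, 0, 0], [0, 0, 0]]
    - [[0, 0, 0], [0, 0, 0]]
    - [[0, 0, 0], [0, 0, 0]]
    - [[0, 0, 0], [0, 0, 0]]
    - [[0, 0, 0], [0, 0, 0]]
    - [[0, 0, 0], [0, 0, 0]]
    - [[0, 0, 0], [0, 0, 0]]
    - [[0, 0, 0], [0, 0, 0]]
  fingers: 1
  squeeze: 60

```text
time: 3.9
tool_pos: [526.2, -345.1, 68.3]
tcp_rot: [180.0, -0.0, 4.9]
ft_force: [0.0, -0.1, 5.0]
finger_gap: 18.8
grip_force: 60.0
```

>>> send_rows:
  steps:
    - [[0, 0, 0.2], [0, 0, 0]]
    - [[0, 0, 0.5], [0, 0, 0]]
    - [[0, 0, 1], [0, 0, 0]]
    - [[0, 0, 1.7], [0, 0, 0]]
    - [[0, 0, 2.5], [0, 0, 0]]
    - [[0, 0, 3], [0, 0, 0]]
    - [[0, 0, 3], [0, 0, 0]]

```text
time: 4.78
tool_pos: [526.9, -345.7, 160.3]
tcp_rot: [179.8, -0.2, 4.9]
ft_force: [0.2, 0.1, -1.6]
finger_gap: 19.1
grip_force: 59.2
```

```bash
python3 - <<'E'
from h import *
s=snapshot("wrist");save(s,"w2.png");print(sense()["tool_pos"],sense()["ft_force"],sense()["wrist_torque"])
im=s["img"].astype(int);R,G,B=im[...,0],im[...,1],im[...,2]
b=(B>100)&(R<90)&(B-R>60)
print("lid",rectfit(s,blob(b,proj(s,(525,-345,153))),153))
s=snapshot("top")
for r in finder.pinpoint("mat_centre","top")[:1]+finder.find_in("core_centre","top")[:2]: print(r)
E
```

```text
[ 526.24555095 -345.15260018  158.59134042] [ 0.82855296  0.27065631 -2.07414838] [ 0.02894509  0.02683347 -0.0367022 ]
lid ((554.0974731445312, -344.436767578125), (109.78683471679688, 140.11627197265625), 4.762052059173584)
{'box': [0.7078, 0.5052, 0.0074, 0.0227], 'confidence': 0.47}
```

View pics/w2.png

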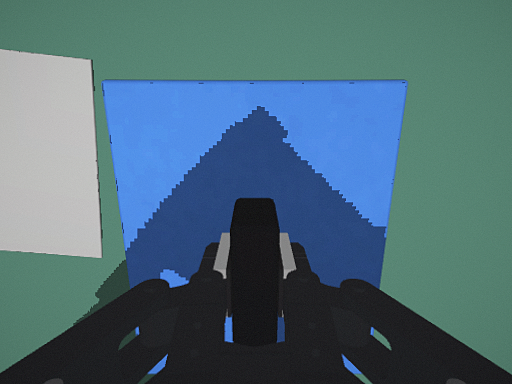

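The lid is held flat, with its edges square in the picture. Carrying it to above the mat.

>>> send_rows:
  steps:
    - [[0, 0.6, 0], [0, 0, -0.01]]
    - [[0, 1.6, 0], [0, 0, -0.02]]
    - [[0, 2.8, 0], [0, 0, -0.04]]
    - [[0, 4, 0], [0, 0, -0.06]]
    - [[0, 5.2, 0], [0, 0, -0.08]]
    - [[0, 6.4, 0], [0, 0, -0.09]]
    - [[0, 7.4, 0], [0, 0, -0.098]]
    - [[-0.07, 7.96, 0], [0, 0, -0.098]]
    - [[-0.07, 7.96, 0], [0, 0, -0.098]]

```text
time: 6.1
tool_pos: [523.4, -104.8, 157.5]
tcp_rot: [-180.0, 0.0, -0.6]
ft_force: [0.6, 0.2, -2.0]
finger_gap: 19.2
grip_force: 59.2
```

>>> send_rows:
  steps:
    - [[0, 0, -0.7], [0, 0, 0]]
    - [[0, 0, -1.6], [0, 0, 0]]
    - [[0, 0, -2.5], [0, 0, 0]]
    - [[0, 0, -3.3], [0, 0, 0]]
    - [[0, 0, -3.8], [0, 0, 0]]
    - [[0, 0, -4.1], [0, 0, 0]]
    - [[0, 0, -4.3], [0, 0, 0]]
    - [[0, 0, -4.3], [0, 0, 0]]

```text
time: 7.1
tool_pos: [523.9, -106.2, 28.9]
tcp_rot: [180.0, -0.0, -0.8]
ft_force: [-0.2, -0.4, -1.3]
finger_gap: 19.3
grip_force: 59.2
```

```bash
python3 - <<'E'
from h import *
s=snapshot("top");print(sense()["tool_pos"],sense()["ft_force"])
s2=snapshot("wrist");save(s2,"w3.png")
im=s["img"].astype(int);R,G,B=im[...,0],im[...,1],im[...,2]
b=(B>100)&(R<90)&(B-R>60)
print("lid",rectfit(s,blob(b,proj(s,(525,-106,23))),23))
print(finder.trace("mat_centre","wrist")[:1] and rectfit(s2,finder.trace("mat_centre","wrist")[0]["mask"],3))
# core: look into box from top
c=proj(s,(525.5,-345.5,20));x,y=c.astype(int)
cr=cv2.resize(s["img"][y-50:y+50,x-50:x+50],None,fx=5,fy=5,interpolation=cv2.INTER_CUBIC)
w=cv2.resize(s2["img"],(500,375));cr=cr
cv2.imwrite("pics/box.png",np.vstack([cr[100:325],w])[:,:,::-1]);print(x,y)
for cam in("scene","top"):
    q=snapshot(cam)
    for r in finder.pinpoint("core_centre",cam)[:3]:
        uv=np.array(r["at"])*[512,384];print(cam,r["confidence"],uv,atz(q,uv,25))
E
```

```text
[ 524.18602797 -106.1955077    29.30761165] [-0.07512016  0.30554307 -1.4636928 ]
lid ((471.2529296875, -125.46957397460938), (98.72064971923828, 71.10649108886719), 88.27796173095703)
((550.77099609375, -106.7092056274414), (169.2688446044922, 142.02247619628906), 89.61713409423828)
373 194
scene 0.66 [165.376  157.2096] [ 512.9958285  -344.12113485   25.        ]
top 0.44 [368.896  200.2944] [ 509.19880765 -330.29120107   25.        ]
```

View pics/box.png

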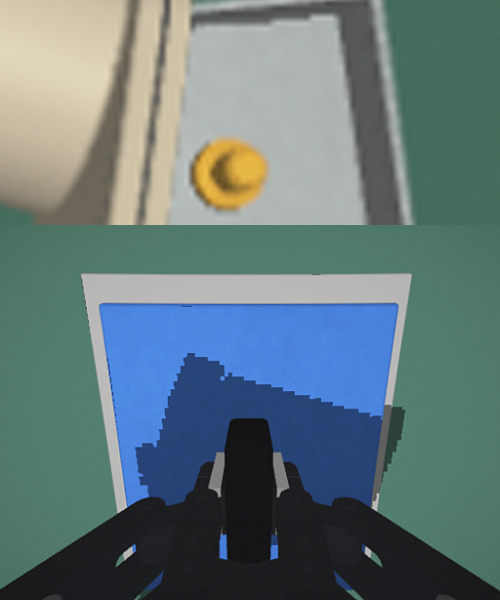

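The lid is centred over the mat, whose margins look even in the picture. The core shows at about (369,199) in the top image. Lowering and releasing the lid.

>>> send_rows:
  steps:
    - [[-0.03, 0, -0.1], [0, 0, 0]]
    - [[-0.03, 0, -0.15], [0, 0, 0]]
    - [[-0.03, 0, -0.2], [0, 0, 0]]
    - [[-0.03, 0, -0.22], [0, 0, 0]]
    - [[-0.03, 0, -0.22], [0, 0, 0]]

```text
time: 8.12
tool_pos: [523.0, -106.1, 22.3]
tcp_rot: [180.0, -0.0, -0.8]
ft_force: [-0.5, 0.1, -1.0]
finger_gap: 19.2
grip_force: 59.3
```

>>> send_rows:
  steps:
    - [[0, 0, -0.03], [0, 0, 0]]
    - [[0, 0, -0.06], [0, 0, 0]]
    - [[0, 0, -0.06], [0, 0, 0]]
    - [[0, 0, -0.06], [0, 0, 0]]

```text
time: 8.62
tool_pos: [523.4, -106.2, 22.2]
tcp_rot: [180.0, -0.0, -0.8]
ft_force: [-8.4, 2.2, 16.0]
finger_gap: 19.2
grip_force: 61.8
```

Contact shows on the wrist (16 N), so the lid is down and I can release it.

>>> send_rows:
  steps:
    - [[0, 0, 0.03], [0, 0, 0]]
    - [[0, 0, 0.03], [0, 0, 0]]

```text
time: 8.88
tool_pos: [523.4, -106.2, 22.3]
tcp_rot: [180.0, -0.1, -0.8]
ft_force: [-4.6, 0.9, 9.4]
finger_gap: 19.4
grip_force: 60.5
```

>>> send_rows:
  steps:
    - [[0, 0, 0], [0, 0, 0]]
    - [[0, 0, 0], [0, 0, 0]]
    - [[0, 0, 0], [0, 0, 0]]
    - [[0, 0, 0], [0, 0, 0]]
    - [[0, 0, 0], [0, 0, 0]]
    - [[0, 0, 0], [0, 0, 0]]
  fingers: 0

```text
time: 9.62
tool_pos: [522.9, -106.1, 21.3]
tcp_rot: [180.0, 0.0, -0.8]
ft_force: [0.3, -0.0, 0.6]
finger_gap: 85.1
grip_force: 0.0
```

>>> send_rows:
  steps:
    - [[0, 0, 0.5], [0, 0, 0]]
    - [[0, 0, 1.5], [0, 0, 0]]
    - [[0, 0, 2.7], [0, 0, 0]]
    - [[0, 0, 4], [0, 0, 0]]
    - [[0, 0, 5], [0, 0, 0]]
    - [[0, 0, 6], [0, 0, 0]]
    - [[0, 0, 6.5], [0, 0, 0]]

```text
time: 10.5
tool_pos: [523.8, -106.4, 219.5]
tcp_rot: [179.9, -0.2, -0.8]
ft_force: [0.1, -0.7, -0.9]
finger_gap: 85.3
grip_force: 0.0
```

```bash
python3 - <<'E'
from h import *
s=snapshot("wrist");print(sense()["tool_pos"],sense()["ft_force"])
im=s["img"].astype(int);R,G,B=im[...,0],im[...,1],im[...,2]
b=(B>100)&(R<90)&(B-R>60)
print("lid",rectfit(s,blob(b,proj(s,(525,-106,17))),17))
t=snapshot("top");im=t["img"].astype(int);R,G,B=im[...,0],im[...,1],im[...,2]
m=blob((R-B>50)&(G-B>20),proj(t,(510,-335,20)));print(m.sum(),rectfit(t,m,10),np.argwhere(m).mean(0))
E
```

```text
[ 524.32063181 -106.50361585  220.63684163] [ 0.89601239 -0.86394366  1.2658527 ]
lid ((521.3345947265625, -107.45631408691406), (138.64218139648438, 166.33804321289062), 89.17707824707031)
2681 ((552.8944091796875, -719.7743530273438), (367.6558532714844, 109.49418640136719), 3.5496129989624023) [183.68780306 491.14546811]
```

>>> send_rows:
  steps:
    - [[0, -0.7, 0], [0, 0, 0.17]]
    - [[-0.1, -1.6, 0], [0, 0, 0.34]]
    - [[-0.15, -2.5, 0], [0, 0, 0.51]]
    - [[-0.2, -3.4, 0], [0, 0, 0.68]]
    - [[-0.25, -4.3, 0], [0, 0, 0.85]]
    - [[-0.3, -5.2, 0], [0, 0, 1.02]]
    - [[-0.35, -6, 0], [0, 0, 1.19]]
    - [[-0.4, -6.8, 0], [0, 0, 1.36]]
    - [[-0.45, -7.3, 0], [0, 0, 1.53]]
    - [[-0.5, -7.5, 0], [0, 0, 1.668]]
  fingers: 0.4

```text
time: 11.85
tool_pos: [506.9, -331.6, 214.2]
tcp_rot: [-179.9, -0.1, 95.0]
ft_force: [-0.4, -0.3, -0.2]
finger_gap: 51.1
grip_force: 0.0
```

>>> send_rows:
  steps:
    - [[0, 0, 0], [0, 0, 0]]
    - [[0, 0, 0], [0, 0, 0]]

```text
time: 12.1
tool_pos: [507.6, -330.5, 215.3]
tcp_rot: [-179.9, -0.1, 94.6]
ft_force: [-1.0, -0.6, -0.1]
finger_gap: 51.2
grip_force: 0.0
```

```bash
python3 - <<'E'
from h import *
s=snapshot("wrist");save(s,"w4.png");print(sense()["tool_pos"],sense()["tcp_rot"],sense()["finger_gap"])
im=s["img"].astype(int);R,G,B=im[...,0],im[...,1],im[...,2]
m=blob((R-B>40)&(G-B>15),proj(s,(508,-332,30)));c=np.argwhere(m).mean(0)[::-1]
print(m.sum(),c,"z10",rectfit(s,m,10),"z45",rectfit(s,m,45),atz(s,c,25))
for r in finder.pinpoint("core_centre","wrist")[:2]:
    uv=np.array(r["at"])*[512,384];print(r["confidence"],uv,atz(s,uv,25))
E
```

```text
[ 507.77347696 -330.51023978  215.62773737] [-1.79960416e+02 -4.59669966e-02  9.46854840e+01] 51.386914215879976
962 [261.22349272 165.95945946] z10 ((515.6055297851562, -333.7074279785156), (39.527252197265625, 40.525856018066406), 49.73812484741211) z45 ((514.1982421875, -325.9151611328125), (35.54441833496094, 36.44239807128906), 49.73723220825195) [ 514.9351247  -329.70517234   25.        ]
0.75 [262.1952 169.6896] [ 516.37716862 -333.8215853    25.        ]
```

View pics/w4.png

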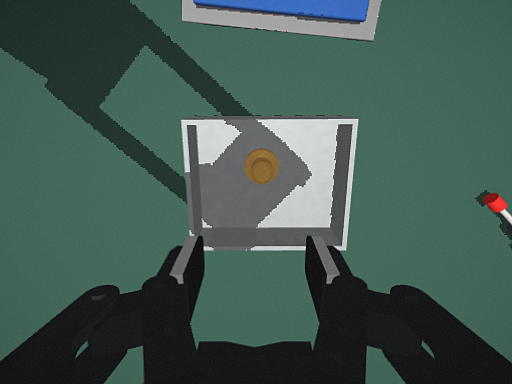

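The core shows at (261,166), at roughly (515,-332). Its flange outline measures 40 mm across, as it should.

>>> send_rows:
  steps:
    - [[0.24, -0.02, -0.7], [0, 0, 0]]
    - [[0.24, -0.02, -1.7], [0, 0, 0]]
    - [[0.24, -0.02, -2.7], [0, 0, 0]]
    - [[0.24, -0.02, -3.7], [0, 0, 0]]
    - [[0.24, -0.02, -4.6], [0, 0, 0]]
    - [[0.24, -0.02, -5.3], [0, 0, 0]]
    - [[0.24, -0.02, -5.9], [0, 0, 0]]
    - [[0.24, -0.02, -6.4], [0, 0, 0]]
    - [[0.24, -0.02, -6.66], [0, 0, 0]]
    - [[0.24, -0.02, -6.66], [0, 0, 0]]

```text
time: 13.45
tool_pos: [515.0, -331.6, 16.1]
tcp_rot: [-180.0, -0.0, 94.8]
ft_force: [0.4, 0.5, 0.3]
finger_gap: 51.2
grip_force: 0.0
```

>>> send_rows:
  steps:
    - [[0, 0, 0], [0, 0, 0]]
    - [[0, 0, 0], [0, 0, 0]]
    - [[0, 0, 0], [0, 0, 0]]
    - [[0, 0, 0], [0, 0, 0]]
    - [[0, 0, 0], [0, 0, 0]]
    - [[0, 0, 0], [0, 0, 0]]
  fingers: 1
  squeeze: 40

```text
time: 14.2
tool_pos: [515.8, -332.3, 17.7]
tcp_rot: [179.9, 0.1, 94.8]
ft_force: [-1.5, 0.3, 7.0]
finger_gap: 22.5
grip_force: 45.1
```

>>> send_rows:
  steps:
    - [[0, 0, 0.2], [0, 0, 0]]
    - [[0, 0, 0.5], [0, 0, 0]]
    - [[0, 0, 1], [0, 0, 0]]
    - [[0, 0, 2], [0, 0, 0]]
    - [[0, 0, 3.2], [0, 0, 0]]
    - [[0, 0, 4.4], [0, 0, 0]]
    - [[0, 0, 5.4], [0, 0, 0]]
    - [[0, 0, 6], [0, 0, 0]]
    - [[0, 0, 6], [0, 0, 0]]

```text
time: 15.32
tool_pos: [515.9, -332.3, 198.5]
tcp_rot: [179.9, 0.1, 94.8]
ft_force: [0.2, 0.2, -1.5]
finger_gap: 22.4
grip_force: 44.2
```

```bash
python3 - <<'E'
from h import *
s=snapshot("wrist");save(s,"w5.png");S=sense();print(S["tool_pos"],S["finger_gap"],S["grip_force"])
E
```

```text
[ 515.19857783 -331.72799679  196.60055332] 22.529498716460726 44.14888829283882
```

View pics/w5.png

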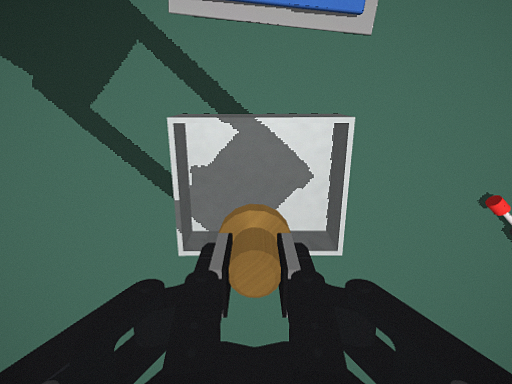

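The core is held upright between the pads, at about (255,250). Carrying it across.

>>> send_rows:
  steps:
    - [[0, 0.5, 0], [0, 0, 0]]
    - [[0, 1.4, 0], [0, 0, 0]]
    - [[-0.1, 2.6, 0], [0, 0, 0]]
    - [[-0.1, 3.9, 0], [0, 0, 0]]
    - [[-0.1, 5.2, 0], [0, 0, 0]]
    - [[-0.2, 6.5, 0], [0, 0, 0]]
    - [[-0.2, 7.8, 0], [0, 0, 0]]
    - [[-0.3, 9.1, 0], [0, 0, 0]]
    - [[-0.3, 10.4, 0], [0, 0, 0]]
    - [[-0.3, 11.5, 0], [0, 0, 0]]

```text
time: 16.62
tool_pos: [504.5, 15.7, 194.8]
tcp_rot: [-179.8, -0.0, 94.9]
ft_force: [-0.2, -0.7, -1.9]
finger_gap: 22.6
grip_force: 44.2
```

>>> send_rows:
  steps:
    - [[0, 1.2, 0], [0, 0, 0]]
    - [[0, 2.5, 0], [0, 0, 0]]
    - [[-0.1, 3.8, 0], [0, 0, 0]]
    - [[-0.1, 5.1, 0], [0, 0, 0]]
    - [[-0.2, 6.4, 0], [0, 0, 0]]
    - [[-0.2, 7.7, 0], [0, 0, 0]]
    - [[-0.3, 9, 0], [0, 0, 0]]
    - [[-0.34, 9.9, 0], [0, 0, 0]]
    - [[-0.34, 10.4, 0], [0, 0, 0]]
    - [[-0.34, 10.4, 0], [0, 0, 0]]

```text
time: 17.88
tool_pos: [495.0, 325.7, 195.4]
tcp_rot: [-179.9, 0.0, 94.9]
ft_force: [-0.4, -0.3, -1.3]
finger_gap: 22.7
grip_force: 44.2
```

```bash
python3 - <<'E'
from h import *
s=snapshot("wrist");save(s,"w6.png");S=sense();print(S["tool_pos"],S["finger_gap"],S["grip_force"])
im=s["img"].astype(int);R,G,B=im[...,0],im[...,1],im[...,2]
print(proj(s,(496,357,28)))
g=(G-R>40)&(G-B>20)
w=(R>150)&(G>150)&(B>150)
m=blob(w,proj(s,(496,395,28)));print(m.sum(),rectfit(s,m,28))
p=np.array([atz(s,q[::-1],28)[:2] for q in np.argwhere(m)])
A=np.c_[2*p,np.ones(len(p))];x=np.linalg.lstsq(A,(p**2).sum(1),rcond=None)[0];print("circle",x[:2],np.sqrt(x[2]+x[:2]@x[:2]))
E
```

```text
[495.32526885 324.99810065 195.69283296] 22.604830555378225 44.17868332006037
[258.34013174 140.51664668]
1097 ((496.00262451171875, 357.75189208984375), (83.72384643554688, 83.39884948730469), 29.64427375793457)
circle [495.70156863 357.52247794] 40.030591778126166
```

View pics/w6.png

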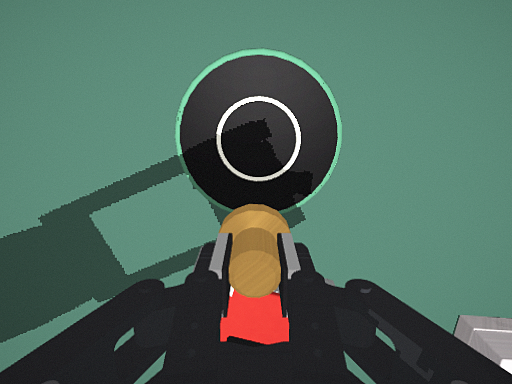

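The ring is at (259,139), i.e. (495.9,357.6), and the circle radius of 40 checks out.

>>> send_rows:
  steps:
    - [[0.02, 0.5, 0], [0, 0, 0]]
    - [[0.02, 1.08, -0.5], [0, 0, 0]]
    - [[0.02, 1.08, -1.4], [0, 0, 0]]
    - [[0.02, 1.08, -2.4], [0, 0, 0]]
    - [[0.02, 1.08, -3.3], [0, 0, 0]]
    - [[0.02, 1.08, -4.1], [0, 0, 0]]
    - [[0.02, 1.08, -4.7], [0, 0, 0]]
    - [[0.02, 1.08, -5], [0, 0, 0]]
    - [[0.02, 1.08, -5.1], [0, 0, 0]]
    - [[0.02, 1.08, -5.1], [0, 0, 0]]

```text
time: 19.18
tool_pos: [497.0, 358.0, 44.1]
tcp_rot: [179.9, -0.0, 94.8]
ft_force: [-0.5, 1.1, -0.7]
finger_gap: 22.4
grip_force: 44.2
```

>>> send_rows:
  steps:
    - [[0, 0, -0.03], [0, 0, 0]]
    - [[0, 0, -0.06], [0, 0, 0]]
    - [[0, 0, -0.1], [0, 0, 0]]
    - [[0, 0, -0.1], [0, 0, 0]]

```text
time: 19.68
tool_pos: [496.7, 357.8, 40.7]
tcp_rot: [180.0, -0.0, 94.8]
ft_force: [0.5, 0.8, -1.2]
finger_gap: 22.8
grip_force: 44.4
```

>>> send_rows:
  steps:
    - [[0, 0, -0.02], [0, 0, 0]]
    - [[0, 0, -0.04], [0, 0, 0]]
    - [[0, 0, -0.04], [0, 0, 0]]

```text
time: 20.05
tool_pos: [496.8, 357.9, 40.7]
tcp_rot: [180.0, -0.0, 94.8]
ft_force: [-3.1, -3.5, 8.9]
finger_gap: 22.9
grip_force: 46.1
```

>>> send_rows:
  steps:
    - [[0, 0, 0.02], [0, 0, 0]]
    - [[0, 0, 0.02], [0, 0, 0]]
  squeeze: 20

```text
time: 20.3
tool_pos: [496.7, 357.9, 40.7]
tcp_rot: [180.0, -0.0, 94.8]
ft_force: [-2.9, -1.4, 7.0]
finger_gap: 22.3
grip_force: 45.4
```

>>> send_rows:
  steps:
    - [[0, 0, 0], [0, 0, 0]]
    - [[0, 0, 0], [0, 0, 0]]
    - [[0, 0, 0], [0, 0, 0]]
    - [[0, 0, 0], [0, 0, 0]]
    - [[0, 0, 0], [0, 0, 0]]
  fingers: 0.2

```text
time: 20.92
tool_pos: [496.5, 357.7, 39.8]
tcp_rot: [-180.0, 0.0, 94.8]
ft_force: [-0.6, 0.1, 0.3]
finger_gap: 68.2
grip_force: 0.0
```

>>> send_rows:
  steps:
    - [[0, 0, 0.3], [0, 0, 0]]
    - [[0, 0, 0.9], [0, 0, 0]]
    - [[0, 0, 1.8], [0, 0, 0]]
    - [[0, 0, 2.9], [0, 0, 0]]
    - [[0, 0, 4], [0, 0, 0]]
    - [[0, 0, 4.6], [0, 0, 0]]
    - [[0, 0, 5], [0, 0, 0]]
    - [[0, 0, 5], [0, 0, 0]]

```text
time: 21.92
tool_pos: [496.7, 357.9, 190.5]
tcp_rot: [180.0, -0.0, 94.8]
ft_force: [-0.7, -0.2, -0.0]
finger_gap: 68.5
grip_force: 0.0
```

```bash
python3 - <<'E'
from h import *
s=snapshot("wrist");q=snapshot("scene")
im=s["img"].astype(int);R,G,B=im[...,0],im[...,1],im[...,2]
m=blob((R-B>40)&(G-B>15),proj(s,(497,358,40)));print(m.sum(),rectfit(s,m,33))
cv2.imwrite("pics/end.png",np.hstack([cv2.resize(s["img"],(400,300)),cv2.resize(q["img"],(400,300))])[:,:,::-1]);print(sense()["ft_force"])
E
```

```text
1310 ((496.9834289550781, 356.7480773925781), (40.906333923339844, 41.08064270019531), 48.13895034790039)
[ 0.34879355  0.15659259 -0.92446499]
```

View pics/end.png

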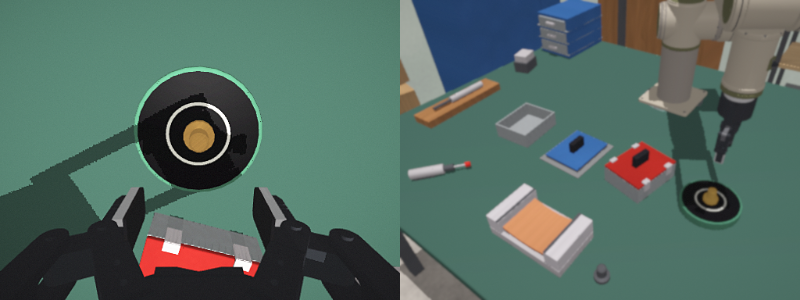

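The core stands in the ring at (198,135) on the left, and the lid lies on the mat at (577,148) on the right with its grip up. The robot touches nothing.

```bash
python3 -c "
from bench import order
print(order.hand_in())"
```

```text
the job is handed in; nothing more can be done
None
```

The job is handed in at about 22 s: the blue lid lies flat, grip up, in the middle of the mat, and the brass core stands upright inside the white ring, released with the gripper clear; the hand-in call gave no verdict.

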